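Hand the reader the stone ball on its dish

ROBOT

A 7-joint arm with a two-finger parallel gripper is mounted at the origin on a cart in front of the work surface, level with it; the furniture and walls round the work are solid. World frame = base frame: x ahead of the robot, y to its left, z up, the work surface at z = 0. Lengths are in m, angles in degrees, forces in N, time in s.
With the tool pointing down it reaches from about 0.425 to 0.875 m from the base axis. Payload 8.4 kg.
Tool frame: the origin (TCP) lies at the very end of the fingers, on their centre line; the grasp point (between the pads) lies 19 mm behind it; y points along the fingers, x is the direction in which the jaws open and shut, and the axes are right-handed (so a half turn about y gives the same grasp; the last joint's range is limited). The gripper opens to 87 mm and grips with 3 to 60 N. Pads are 19 mm wide; open, the fingers measure 117 mm over their backs; the gripper's body (75 mm by 190 mm) begins 51 mm behind the grasp point.
Start: joints at [-81.658, 19.091, 2.286, 83.961, -0.768, 76.965, -3.352], TCP at [0.158, 0.631, 0.223] pointing down, gripper open.
Joint ranges: [-147.57, 147.57], [-21.85, 119.76], [-74.77, 79.35], [14.55, 137.4], [-85.83, 265.84], [4.83, 119.75], [-152.11, 152.11]. Speed limits (degrees/s): [127.2, 127.2, 159.86, 159.86, 180, 180, 180].

INTERFACE

Orientations are given as a 3x3 rotation matrix whose columns are the frame's x, y, z axes.
In Python, from station import ctrl gives the robot as it stands. The module is installed in compiled form; this text tells all that it offers.
- The arm moves only by the tool step_arm, never from a script. Its argument "series" is a list of rows, each a list of 2 entries, a list of its own where there are three numbers: the shift along the tool's x, y, z in units of 50 mm (1.0 is 50 mm), then the turn, a rotation vector about the tool's x, y, z in units of 8 degrees (1.0 is 8 degrees). A call has 1 to 12 rows; each row is the pose to reach, as a shift and turn from the pose commanded when the call began, along the tool's axes at that moment; what a row does not reach only later rows make up. A row lasts 1/10 s, in which the tool goes at most 50 mm and 8.59 degrees, less where a joint would pass 70% of its speed; a pose out of reach is approached as far as the arm can. A call with a gripper value outside its range is refused whole. "gripper" is the opening, from 0 (shut) to 1 (fully open), set as the call begins (left out, the last holds). The fingers move at their own pace and stop on an object; "force" is the grip in N (left out, the last holds). Time passes only in rows, so rows that repeat a pose let the fingers close. It gives the time, the measured TCP pose, the force and the opening at its end, in the units of the state.
- ctrl.get_state(): the state, without advancing time (a new reading comes with each control period).
- ctrl.capture(name): name is "side" or "top"; returns a dict with "frame" (400x640x3 uint8, red, green, blue), "camera_matrix" (3x3 intrinsics, pixels), "extrinsics" (4x4, takes a point from camera to world coordinates). Camera axes: x right, y down, z forward; pixel columns grow to the right and rows downward; lengths in m; the calibration is good to about 2 mm. A picture is of the moment at which its call begins. There is no depth.
- ctrl.sign_off(): hands the job in, once; it reports no verdict.
Trained networks look in a picture, given as the dict that the camera call returned (one of the last four; its "shot" number tells which), for a name from the list of things; names that differ only in an ending like _2 or _b are one class to them, and where a whole thing is asked for, a point or a joint stands for the part that bears it (a point fixed in the world has none). Each returns a list of dicts, best first, with "score" (0 to 1); they miss things now and then, are a little off and sometimes report something else, mostly with a low value. They report only what shows in the picture. A call takes as long as a camera call.
- ctrl.regions_of(thing, picture): "pixels" (400x640 bool, what is visible of it) and "rect" ([centre column, centre row, width, height] in pixels, round what is visible of it).
- ctrl.tip_of(thing, picture): "centre" ([row, column] in pixels: a listed point, or the origin of a listed thing).
The state is a dict: "time_s": time; "q": joint angles; "joint_velocities": joint speeds; "tau": joint torques, N m; "tcp_pos": TCP position; "eef_rot": TCP orientation; "contact_force": force on the tool from outside, world axes, zero at the start; "moment": the same for the moment, N m; "grip_width": finger opening in m.
Only numpy, scipy, OpenCV 4.12 (cv2) and the standard library are available. Lean on these libraries where they do the work, as an engineer would, in place of code of your own. Each camera call takes 0.05 s, during which the arm holds its last target. There are 200 camera calls.

TASK

Please show the stone ball from the display case to the reader whose armchair stands across the desk. Swing the clear cover open all the way and ease it gently onto its stop, lift out the dish with the ball without ever touching the ball, carry it level so that the ball stays in the middle of its hollow, and turn it a quarter turn so that its handle points across the desk to the reader's side, square with the open book. Finish still holding it there, steady and level, roughly 15 cm above the middle of the book page next to the case; leave the dish with the cube, the magnifier and the pen where they lie.

Things in the scene. Friction and masses are not known exactly. Their poses are not given: they have to be found in the camera images.
- case: Low display case, fixed. Origin on the desk under its front block; -x points out of its front (knob side), y runs along the hinge. Dark wooden plinth x -106 to +98, y +-135 mm, top 32 mm up; lower ledge behind to x +164 with two rubber bumpers, the cover's stop. Two dishes stand on the plinth at x +13 mm, y -56 and +56 mm (which is which varies), handles to the front.
- cover (a joint): Hinge of the clear cover, rad: 0 closed, 1.676 resting on its stop (96 degrees open). Moves freely, weighs about 0.4 kg, takes about 2 N at the knob to lift; its balance point is at about 1.2 rad, beyond which it falls onto the stop by itself unless held back. It stays on the stop by its own weight.
- cover_hinge (a point): Middle of the cover's hinge line at the back of the plinth: case frame x +95, y 0, 32 mm above the desk; the cover turns about the case's y axis. The closed cover, a box of 3 mm clear sheet with thin brass edges, is 190 mm (x) by 252 mm (y) and 68 mm high (top 100 mm above the desk).
- cover_knob (a point): Centre of the brass ball knob, 20 mm diameter, 28 mm out from the middle of the cover's front wall on an 8 mm thick stem. Cover closed: 80 mm above the desk, 20 mm below the cover's top, 218 mm before the hinge. Cover on its stop: the knob points up, about 244 mm above the desk.
- dish: Loose wooden dish that carries the ball: block 60 x 60 mm, 20 mm high, about 75 g, with a shallow round hollow in its top (52 mm wide, 4 mm deep) and a tongue handle 20 mm wide, 8 mm thick on one side. Origin at the centre of the block's underside, z up, handle along -x. The plain upright sides to grip, 60 mm apart, face +y and -y, flat from 5 to 19 mm above the underside.
- dish_handle_tip (a point): End of that dish's tongue handle, 89 mm from the block's centre, 11 mm above its underside.
- stone_ball: Loose polished stone ball, 28 mm diameter, about 30 g, lying in the hollow of its dish. Its lowest point is 16 mm above the dish's underside, its top 44 mm. (Its axes turn as it rolls.)
- stone_ball_center (a point): Centre of the stone ball.
- cube_dish: The other dish in the case: same block and handle, but with a 26 mm wide pyrite cube fixed fast in it (top 41 mm above its underside). Origin and axes as for the other dish. Must stay where it is.
- open_book: Large open book lying flat, 258 x 395 mm, 20 mm high, fixed. Origin at the middle of its underside; the spine runs along its x axis; its -x axis points across the desk, away from the robot, to the reader's armchair; its -y axis points to the page next to the case. Glasses lie on the other page.
- page (a point): Middle of the book page next to the display case, on the paper, 20 mm above the desk.
- magnifier: Magnifier, 81 x 172 x 13 mm, lying on the desk nearer the robot. Stays where it is.
- fountain_pen: Dark fountain pen, 134 mm long, lying on the desk nearer the robot. Stays where it is.

How it is judged:
By the outcome, as a careful person would: the job done as asked, in the order asked, and still so for the second after the job is handed in, while the arm keeps its last pose, push and grip.
It also fails if it takes over 70 s, if anything falls off the work surface, if the arm or the gripper's body presses on something with over 40 N, if the wrist force passes 120 N, or if a joint passes its speed limit or range.

## Working session

There is one attempt and no reset: what is moved stays moved. The work goes in short steps, Python scripts to look and compute and a tool call to move; the robot and the scene stay as the last step left them, time stands still between calls to the robot, and variables do not carry over. Pictures are saved under pics/ and viewed, about 8 in all and at most 12, crops included, and the job is handed in when it is done.

Besides the shell and the picture viewer there is one more tool, called after "Call:" as name(argument=value, ...), one argument or row to a line, values as JSON. step_arm: Moves the arm, as the interface text tells. Its arguments: {"type":"object","properties":{"series":{"type":"array"},"gripper":{"type":"number"},"force":{"type":"number"}},"required":["series"]}

```bash
mkdir -p pics
cat > h.py <<'E'
import numpy as np, cv2
from station import ctrl
np.set_printoptions(precision=4,suppress=True)
def ray(c,rc):
    K=c["camera_matrix"];T=np.array(c["extrinsics"])
    d=T[:3,:3]@np.linalg.inv(K)@np.array([rc[1],rc[0],1.0]);return T[:3,3],d/np.linalg.norm(d)
def atz(c,rc,z):
    o,d=ray(c,rc);return o+d*(z-o[2])/d[2]
def tri(a,b):
    A=np.zeros((3,3));v=np.zeros(3)
    for o,d in(a,b):
        P=np.eye(3)-np.outer(d,d);A+=P;v+=P@o
    return np.linalg.solve(A,v)
def save(c,n): cv2.imwrite(f"pics/{n}.png",c["frame"][:,:,::-1])
E
python3 - <<'E'
from h import *
s=ctrl.get_state();print(s)
t=ctrl.capture("top");d=ctrl.capture("side");save(t,"t0");save(d,"s0")
for n in ["case","cover_hinge","cover_knob","dish","dish_handle_tip","stone_ball_center","cube_dish","open_book","page","magnifier","fountain_pen"]:
    r=[ctrl.tip_of(n,c)[:2] for c in(t,d)]
    print(n,[[(np.round(x["centre"],1),round(x["score"],2)) for x in q] for q in r])
    if r[0] and r[1]: print("   tri",tri(ray(t,r[0][0]["centre"]),ray(d,r[1][0]["centre"])))
    if r[0]: print("   topz0",atz(t,r[0][0]["centre"],0))
print(t["extrinsics"],d["extrinsics"])
cv2.imwrite("pics/b0.png",cv2.resize(np.vstack([t["frame"],d["frame"]]),None,fx=.75,fy=.75)[:,:,::-1])
E
```

```text
{'time_s': 0.0, 'q': array([-81.6591,  19.1321,   2.2849,  84.0111,  -0.7683,  76.9627,
        -3.3502]), 'joint_velocities': array([-0.0087, -0.0238,  0.0391,  0.0216,  0.0955, -0.0111,  0.0107]), 'tau': array([  0.001 , -65.6354,   1.3358, -40.3804,  -0.0599,   0.0449,
         0.0002]), 'tcp_pos': array([0.1574, 0.6302, 0.2217]), 'eef_rot': array([[ 0.2423, -0.0003, -0.9702],
       [ 0.9702, -0.0016,  0.2423],
       [-0.0016, -1.    , -0.0001]]), 'contact_force': array([-0.6273,  0.8149, -0.4075]), 'moment': array([-0.0269, -0.0572,  0.0328]), 'grip_width': 0.08676339396300158}
case [[(array([184.1, 259.8]), 0.98)], [(array([194.8, 322.2]), 0.9)]]
   tri [0.554  0.0532 0.0006]
   topz0 [0.553  0.0535 0.    ]
cover_hinge [[], []]
cover_knob [[(array([191.2, 299.8]), 0.86)], [(array([195.9, 320.7]), 0.59)]]
   tri [ 0.5229 -0.0719  0.0771]
   topz0 [ 0.5309 -0.0679  0.    ]
dish [[], []]
dish_handle_tip [[], []]
stone_ball_center [[], []]
cube_dish [[], []]
open_book [[(array([161.2, 395.9]), 0.86)], [(array([289.4, 391.8]), 0.91)]]
   tri [ 0.6251 -0.3639 -0.01  ]
   topz0 [ 0.6219 -0.3615  0.    ]
page [[(array([157. , 364.5]), 0.77)], [(array([251.7, 379.2]), 0.98)]]
   tri [ 0.6305 -0.2631  0.0183]
   topz0 [ 0.6352 -0.2656  0.    ]
magnifier [[(array([248.2, 366.2]), 0.64)], [(array([275.9, 273.5]), 0.92)]]
   tri [ 0.362  -0.2683 -0.0061]
   topz0 [ 0.3583 -0.2672  0.    ]
fountain_pen [[(array([240.8, 434.7]), 0.45)], [(array([345.3, 288.6]), 0.75)]]
   tri [ 0.3762 -0.473   0.0016]
   topz0 [ 0.3795 -0.4738  0.    ]
[[-0.0042 -0.9971  0.0764  0.415 ]
 [-1.      0.0037 -0.0059 -0.1275]
 [ 0.0056 -0.0764 -0.9971  1.1515]
 [ 0.      0.      0.      1.    ]] [[ 0.9778 -0.11    0.1781  0.3291]
 [-0.2093 -0.5337  0.8194 -0.947 ]
 [ 0.0049 -0.8385 -0.5449  0.6364]
 [ 0.      0.      0.      1.    ]]
```

View pics/b0.png

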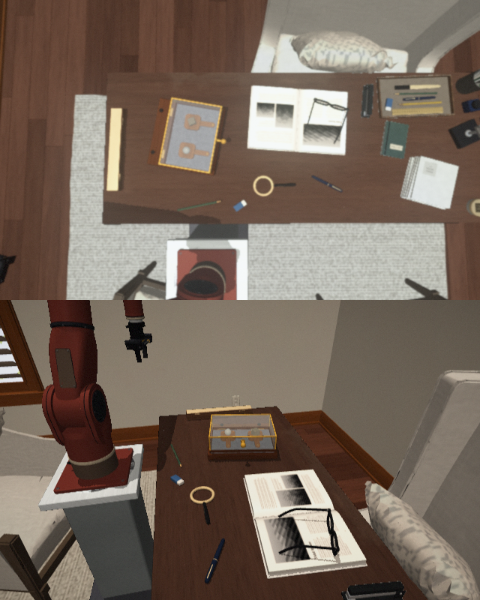

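Run:
```python
from h import *
t=cv2.imread("pics/t0.png");d=cv2.imread("pics/s0.png")
a=cv2.resize(t[115:240,190:310],None,fx=4.5,fy=4.5,interpolation=cv2.INTER_CUBIC)
b=cv2.resize(d[140:220,270:380],None,fx=4.5,fy=4.5,interpolation=cv2.INTER_CUBIC)
b=cv2.resize(b,(240,175)) if 0 else b
cv2.imwrite("pics/c0.png",a);cv2.imwrite("pics/c1.png",b)
t=ctrl.capture("top");d=ctrl.capture("side")
for n in ["case","open_book","cover","dish","stone_ball","cube_dish"]:
  for nm,c in(("t",t),("s",d)):
    for r in ctrl.regions_of(n,c)[:2]:
        m=r["pixels"].astype(np.uint8);p=np.argwhere(m)[:,::-1].astype(np.float32)
        print(n,nm,round(r["score"],2),np.round(r["rect"],1),cv2.minAreaRect(p) if len(p)>5 else "")
        if nm=="t" and n in("open_book","case","cover"):
            z={"open_book":.02,"case":.032,"cover":.1}[n]
            q=cv2.boxPoints(cv2.minAreaRect(p));print(np.array([atz(t,(y,x),z)[:2] for x,y in q]))
```

```text
case t 0.9 [247.7 180.8 109.8 101.3] ((251.5270233154297, 180.8378448486328), (98.31059265136719, 94.20061492919922), 9.462322235107422)
[[ 0.4464  0.2362]
 [ 0.7232  0.196 ]
 [ 0.6734 -0.0933]
 [ 0.398  -0.0476]]
case s 0.65 [323.4 181.9  92.   64.8] ((323.085693359375, 181.48304748535156), (61.80495071411133, 93.08238220214844), 89.10482788085938)
open_book t 0.93 [395.6 160.8 131.9  92.8] ((396.5263366699219, 160.12466430664062), (131.0636444091797, 83.89893341064453), 4.0141754150390625)
[[ 0.5101 -0.1536]
 [ 0.7644 -0.1728]
 [ 0.7351 -0.5687]
 [ 0.4812 -0.5428]]
open_book s 0.64 [406.6 299.6 166.2 146.6] ((406.2585144042969, 293.8731384277344), (153.7943572998047, 138.42889404296875), 77.90524291992188)
open_book s 0.31 [270.2 273.7  35.4  54.2] ((276.1029357910156, 269.6617736816406), (49.23915100097656, 31.21547508239746), 57.528804779052734)
cover t 0.6 [254.3 179.4  90.3  99.1] ((259.36468505859375, 181.19589233398438), (80.79239654541016, 91.20844268798828), 11.0035400390625)
[[ 0.4469  0.1711]
 [ 0.6974  0.1269]
 [ 0.653  -0.0952]
 [ 0.4037 -0.0471]]
cover s 0.57 [323.6 179.2  92.5  50.2] ((323.0, 177.0), (52.0, 90.0), 90.0)
dish s 0.16 [323.1 178.3  93.5  50.4] ((323.5, 177.0), (50.0, 89.0), 90.0)
stone_ball t 0.24 [436.1 244.2  38.9  28.3] ((435.5000305175781, 245.00001525878906), (43.826927185058594, 4.919349670410156), 26.56505012512207)
stone_ball t 0.17 [397.4 161.3 130.9  89.7] ((396.5236511230469, 160.1568145751953), (130.6895751953125, 83.83534240722656), 3.945185899734497)
```

View pics/c0.png

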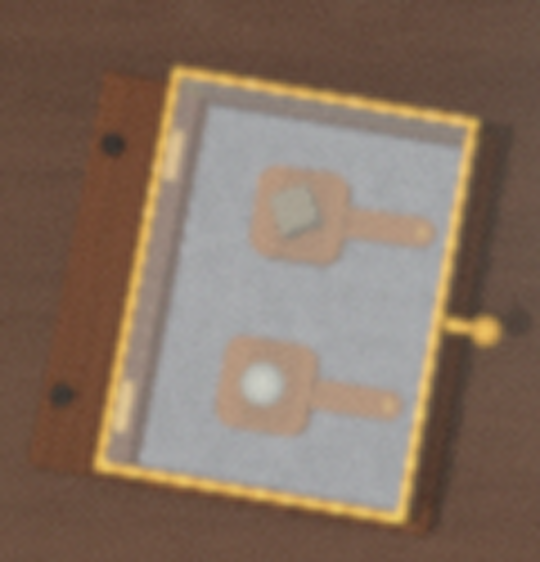

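View pics/c1.png

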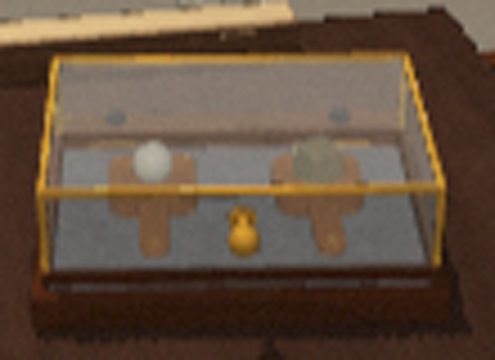

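Run:
```python
from h import *
from scipy.optimize import least_squares
t=ctrl.capture("top");d=ctrl.capture("side")
f=lambda x,y,ox,oy:(( y+.5)/4.5-.5+oy,(x+.5)/4.5-.5+ox)
obs=[]
for (x,y),P in [((177,69),(95,-126,100)),((478,121),(-95,-126,100)),((405,520),(-95,126,100)),((100,466),(95,126,100)),((263,384),(13,56,62)),((486,331),(-123,0,80)),((435,232),(-76,-56,43)),((390,405),(-76,56,43))]:
    obs.append((t,f(x,y,190,115),P))
for (x,y),P in [((57,57),(95,126,100)),((407,57),(95,-126,100)),((38,190),(-95,126,100)),((443,190),(-95,-126,100)),((153,161),(13,56,62)),((245,238),(-123,0,80))]:
    obs.append((d,f(x,y,270,140),P))
def proj(c,X):
    T=np.linalg.inv(c["extrinsics"]);p=c["camera_matrix"]@(T[:3,:3]@X+T[:3,3]);return np.array([p[1]/p[2],p[0]/p[2]])
def W(v,P):
    P=np.array(P)/1e3;c,s=np.cos(v[2]),np.sin(v[2])
    return np.array([v[0]+c*P[0]-s*P[1],v[1]+s*P[0]+c*P[1],P[2]])
def res(v,o): return np.concatenate([proj(c,W(v,P))-rc for c,rc,P in o])
for o in(obs,obs[:8],obs[8:]):
    r=least_squares(res,[.554,.053,1.4],args=(o,));print(r.x,np.degrees(r.x[2]));print(r.fun.reshape(-1,2).round(1).tolist())
r=least_squares(res,[.554,.053,1.4],args=(obs,)).x
np.save("case.npy",r)
print("knob",W(r,(-123,0,80)),"dish",W(r,(13,56,32)),"hinge",W(r,(95,0,32)),"openknob",W(r,(95-10,0,244)))
```

```text
[0.5546 0.0554 1.3902] 79.65188922061296
[[-0.6, -0.3], [-0.3, -0.5], [-0.1, -0.8], [-0.2, -1.0], [-0.6, -0.4], [-0.4, -0.1], [1.5, -0.4], [0.6, 2.6], [0.5, -0.6], [-0.2, 0.3], [0.7, 0.1], [-0.3, 0.4], [0.1, 0.1], [0.9, -0.3]]
[0.5545 0.0551 1.3926] 79.792064773137
[[-0.5, -0.3], [-0.4, -0.4], [-0.1, -0.6], [-0.1, -0.8], [-0.6, -0.3], [-0.4, 0.0], [1.5, -0.3], [0.6, 2.8]]
[0.5552 0.0573 1.3848] 79.34589314560225
[[0.1, -0.3], [-0.4, 0.5], [0.2, 0.0], [-0.5, 0.2], [-0.3, 0.2], [0.6, -0.5]]
knob [ 0.5325 -0.0656  0.08  ] dish [0.5019 0.0782 0.032 ] hinge [0.5717 0.1488 0.032 ] openknob [0.5699 0.139  0.244 ]
```

Call:
step_arm(
  series=[
    [[-0.6, 0, -1.4], [0, 1, 0]],
    [[-1.2, 0, -2.8], [0, 2, 0]],
    [[-1.8, 0, -4.1], [0, 3.2, 0]],
    [[-2.4, 0, -5.4], [0, 4.3, 0]],
    [[-2.8, 0, -6.3], [0, 5, 0]],
    [[-3.05, 0, -6.8], [0, 5.4, 0]],
    [[-3.05, 0, -6.8], [0, 5.4, 0]],
    [[-3.05, 0, -6.8], [0, 5.4, 0]],
    [[-3.05, 0, -6.8], [0, 5.4, 0]],
    [[-3.05, 0, -6.8], [0, 5.4, 0]],
  ],
  gripper=1,
  force=10,
)

```text
time_s: 3.0
tcp_pos: [0.4504, 0.4002, 0.2226]
eef_rot: [[0.841, -0.0, -0.541], [0.541, 0.0, 0.841], [-0.0, -1.0, 0.0]]
contact_force: [-0.0, 0.4, 0.3]
grip_width: 0.0869
```

```bash
cat >> h.py <<'E'
from scipy.spatial.transform import Rotation as Ro
def Rdown(yaw):  # jaw x at yaw deg, tool y down
    a=np.radians(yaw);x=np.array([np.cos(a),np.sin(a),0]);y=np.array([0,0,-1.]);return np.column_stack([x,y,np.cross(x,y)])
def rel(p,R,P,Q): # from pose p,R to P,Q in row units
    return np.round(R.T@(np.array(P)-p)/.05,2),np.round(Ro.from_matrix(R.T@Q).as_rotvec(degrees=True)/8,2)
def st():
    s=ctrl.get_state();x=s["eef_rot"][:,0];print("t",round(s["time_s"],2),"p",s["tcp_pos"],"yaw",round(np.degrees(np.arctan2(x[1],x[0])),2),"down",s["eef_rot"][:,1],"q",s["q"].round(1),"F",s["contact_force"].round(1),"w",round(s["grip_width"],4));return s
def Wc(P,v=None):
    v=np.load("case.npy") if v is None else v
    P=np.array(P)/1e3;c,s=np.cos(v[2]),np.sin(v[2]);return np.array([v[0]+c*P[0]-s*P[1],v[1]+s*P[0]+c*P[1],P[2]])
E
python3 - <<'E'
from h import *
s=st()
print(rel(s["tcp_pos"],s["eef_rot"],Wc((-123,0,160)),Rdown(-10.35)))
E
```

```text
t 3.0 p [0.4504 0.4002 0.2226] yaw 32.72 down [-0.0003  0.0003 -1.    ] q [-61.6  13.7  18.9  91.7  -4.6  75.3  -9.3] F [-0.   0.4  0.3] w 0.0869
(array([-3.65,  1.25, -8.73]), array([-0.  ,  5.38, -0.  ]))
```

Call:
step_arm(
  series=[
    [[-0.3, 0.1, -0.8], [0, 0.5, 0]],
    [[-0.7, 0.25, -1.7], [0, 1.0, 0]],
    [[-1.1, 0.4, -2.6], [0, 1.6, 0]],
    [[-1.5, 0.5, -3.5], [0, 2.2, 0]],
    [[-1.85, 0.65, -4.4], [0, 2.8, 0]],
    [[-2.2, 0.75, -5.3], [0, 3.4, 0]],
    [[-2.6, 0.9, -6.2], [0, 4.0, 0]],
    [[-3.0, 1.0, -7.2], [0, 4.5, 0]],
    [[-3.35, 1.15, -8.0], [0, 5.0, 0]],
    [[-3.65, 1.25, -8.73], [0, 5.38, 0]],
    [[-3.65, 1.25, -8.73], [0, 5.38, 0]],
    [[-3.65, 1.25, -8.73], [0, 5.38, 0]],
  ],
)

```text
time_s: 4.2
tcp_pos: [0.5333, -0.0647, 0.1599]
eef_rot: [[0.984, -0.0, 0.178], [-0.178, 0.0, 0.984], [-0.0, -1.0, 0.0]]
contact_force: [0.4, 0.8, -0.5]
grip_width: 0.0871
```

Run:
```python
from h import *
s=st()
print(rel(s["tcp_pos"],s["eef_rot"],Wc((-123,0,61)),Rdown(-10.35)))
c=ctrl.capture("side");t=ctrl.capture("top")
a=cv2.resize(c["frame"][110:230,250:400],None,fx=4,fy=4,interpolation=cv2.INTER_CUBIC)
cv2.imwrite("pics/d1.png",a[:,:,::-1])
r=[ctrl.tip_of("cover_knob",x)[:1] for x in(t,c)];print([[ (x["centre"],x["score"]) for x in q] for q in r])
if r[0] and r[1]: print(tri(ray(t,r[0][0]["centre"]),ray(c,r[1][0]["centre"])))
```

```text
t 4.2 p [ 0.5333 -0.0647  0.1599] yaw -10.24 down [-0.0004  0.0003 -1.    ] q [-34.9   9.6  41.4 106.1  -6.9  66.8  -1.4] F [ 0.4  0.8 -0.5] w 0.0871
(array([-0.01,  1.98, -0.02]), array([-0.  ,  0.01, -0.  ]))
[[([248.9, 366.3], 0.5)], [([193.3, 320.6], 0.7)]]
[ 0.423  -0.2549  0.2102]
```

View pics/d1.png

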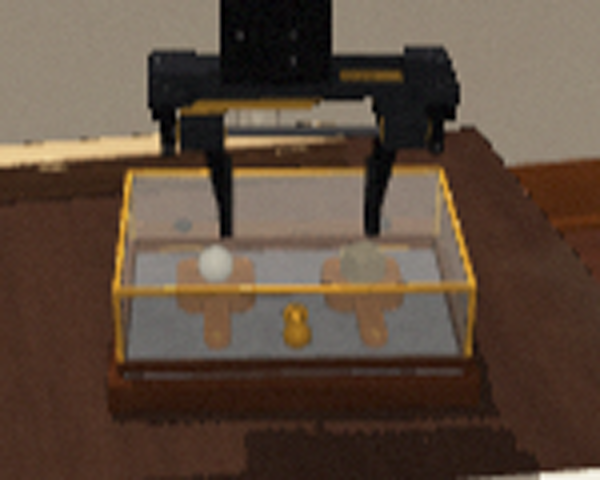

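Call:
step_arm(
  series=[
    [[0, 0.5, -0.02], [0, 0, 0]],
    [[0, 1.0, -0.02], [0, 0, 0]],
    [[0, 1.5, -0.02], [0, 0, 0]],
    [[0, 1.8, -0.02], [0, 0, 0]],
    [[0, 1.98, -0.02], [0, 0, 0]],
    [[0, 1.98, -0.02], [0, 0, 0]],
  ],
)

```text
time_s: 5.0
tcp_pos: [0.5327, -0.0661, 0.0604]
eef_rot: [[0.984, -0.001, 0.177], [-0.177, -0.0, 0.984], [-0.001, -1.0, -0.0]]
contact_force: [0.2, -0.7, 0.1]
grip_width: 0.087
```

Call:
step_arm(
  series=[
    [[0, 0, 0], [0, 0, 0]],
    [[0, 0, 0], [0, 0, 0]],
    [[0, 0, 0], [0, 0, 0]],
    [[0, 0, 0], [0, 0, 0]],
    [[0, 0, 0], [0, 0, 0]],
    [[0, 0, 0], [0, 0, 0]],
    [[0, 0, 0], [0, 0, 0]],
    [[0, 0, 0], [0, 0, 0]],
  ],
  gripper=0.15,
  force=10,
)

```text
time_s: 5.8
tcp_pos: [0.5331, -0.0666, 0.061]
eef_rot: [[0.984, -0.0, 0.178], [-0.178, -0.0, 0.984], [-0.0, -1.0, -0.0]]
contact_force: [-1.1, -0.2, 0.6]
grip_width: 0.0305
```

Run:
```python
from h import *
s=st()
# rows: start pose p0 ; arc
p=s["tcp_pos"];R=s["eef_rot"]
def k(th): return Wc((95-218*np.cos(th)+48*np.sin(th),0,32+218*np.sin(th)+48*np.cos(th)-19))
print(k(0))
for d in list(range(0,99,6))+[97,98]:
    print(d,((R.T@(k(np.radians(d))-k(0)))/.05).round(2))
```

```text
t 5.8 p [ 0.5331 -0.0666  0.061 ] yaw -10.27 down [-0.0001 -0.     -1.    ] q [-31.8  17.2  39.7 111.7 -13.2  55.7   3.8] F [-1.1 -0.2  0.6] w 0.0305
[ 0.5325 -0.0656  0.061 ]
0 [0. 0. 0.]
6 [ 0.   -0.45  0.12]
12 [ 0.   -0.89  0.29]
18 [ 0.   -1.3   0.51]
24 [ 0.   -1.69  0.77]
30 [ 0.   -2.05  1.06]
36 [ 0.   -2.38  1.4 ]
42 [ 0.   -2.67  1.76]
48 [ 0.   -2.92  2.16]
54 [ 0.   -3.13  2.57]
60 [ 0.   -3.3   3.01]
66 [ 0.   -3.41  3.46]
72 [ 0.01 -3.48  3.93]
78 [ 0.01 -3.5   4.39]
84 [ 0.01 -3.48  4.86]
90 [ 0.01 -3.4   5.32]
96 [ 0.01 -3.28  5.77]
97 [ 0.01 -3.25  5.84]
98 [ 0.01 -3.22  5.92]
```

Fingers are still closing (30 mm); give them more time.

Call:
step_arm(
  series=[
    [[0, 0, 0], [0, 0, 0]],
    [[0, 0, 0], [0, 0, 0]],
    [[0, 0, 0], [0, 0, 0]],
    [[0, 0, 0], [0, 0, 0]],
    [[0, 0, 0], [0, 0, 0]],
  ],
)

```text
time_s: 6.3
tcp_pos: [0.5326, -0.0665, 0.0609]
eef_rot: [[0.984, -0.001, 0.178], [-0.178, 0.0, 0.984], [-0.001, -1.0, 0.0]]
contact_force: [-4.5, 0.7, 3.5]
grip_width: 0.0187
```

Call:
step_arm(
  series=[
    [[0, -0.1, 0.02], [0, 0, 0]],
    [[0, -0.25, 0.06], [0, 0, 0]],
    [[0, -0.45, 0.12], [0, 0, 0]],
    [[0, -0.67, 0.2], [0, 0, 0]],
    [[0, -0.89, 0.29], [0, 0, 0]],
    [[0, -1.1, 0.4], [0, 0, 0]],
    [[0, -1.3, 0.51], [0, 0, 0]],
    [[0, -1.5, 0.63], [0, 0, 0]],
    [[0, -1.69, 0.77], [0, 0, 0]],
    [[0, -1.87, 0.91], [0, 0, 0]],
    [[0, -2.05, 1.06], [0, 0, 0]],
    [[0, -2.05, 1.06], [0, 0, 0]],
  ],
  force=15,
)

```text
time_s: 7.5
tcp_pos: [0.5421, -0.013, 0.1651]
eef_rot: [[0.984, -0.001, 0.177], [-0.177, 0.001, 0.984], [-0.001, -1.0, 0.001]]
contact_force: [-7.2, 1.0, -1.8]
grip_width: 0.0185
```

Run:
```python
from h import *
s=st()
c=ctrl.capture("side")
a=cv2.resize(c["frame"][90:230,250:400],None,fx=4,fy=4,interpolation=cv2.INTER_CUBIC)
cv2.imwrite("pics/d2.png",a[:,:,::-1])
```

```text
t 7.5 p [ 0.5421 -0.013   0.1651] yaw -10.19 down [-0.0007  0.0009 -1.    ] q [-39.    9.9  40.  105.   -6.9  67.6  -6.9] F [-7.2  1.  -1.8] w 0.0185
```

View pics/d2.png

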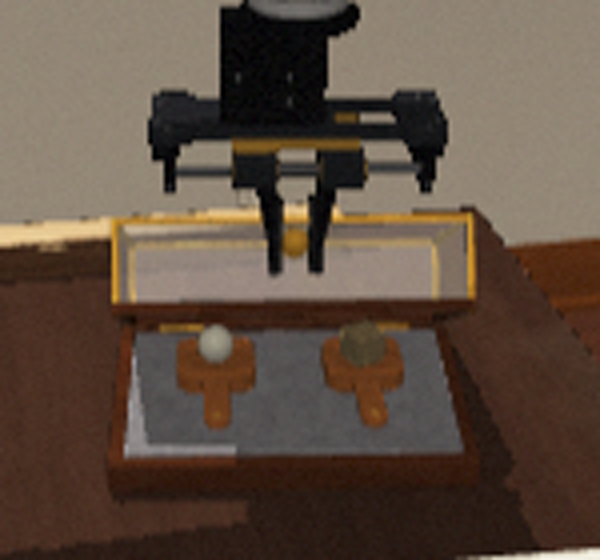

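Call:
step_arm(
  series=[
    [[-0.01, -0.1, 0.1], [0, 0, 0]],
    [[-0.01, -0.25, 0.25], [0, 0, 0]],
    [[-0.02, -0.41, 0.43], [0, 0, 0]],
    [[-0.02, -0.55, 0.61], [0, 0, 0]],
    [[-0.02, -0.68, 0.8], [0, 0, 0]],
    [[-0.02, -0.81, 1.0], [0, 0, 0]],
    [[-0.02, -0.92, 1.2], [0, 0, 0]],
    [[-0.02, -1.03, 1.4], [0, 0, 0]],
    [[-0.02, -1.12, 1.6], [0, 0, 0]],
    [[-0.02, -1.2, 1.8], [0, 0, 0]],
    [[-0.02, -1.25, 1.95], [0, 0, 0]],
    [[-0.02, -1.25, 1.95], [0, 0, 0]],
  ],
)

```text
time_s: 8.75
tcp_pos: [0.5593, 0.0832, 0.2264]
eef_rot: [[0.984, 0.0, 0.177], [-0.177, 0.0, 0.984], [0.0, -1.0, 0.0]]
contact_force: [-3.0, 0.4, -0.6]
grip_width: 0.0185
```

Call:
step_arm(
  series=[
    [[0, -0.04, 0.15], [0, 0, 0]],
    [[0, -0.09, 0.35], [0, 0, 0]],
    [[0, -0.13, 0.56], [0, 0, 0]],
    [[0, -0.16, 0.77], [0, 0, 0]],
    [[0, -0.18, 0.97], [0, 0, 0]],
    [[0, -0.2, 1.17], [0, 0, 0]],
    [[0, -0.2, 1.38], [0, 0, 0]],
    [[0, -0.19, 1.56], [0, 0, 0]],
    [[0, -0.19, 1.7], [0, 0, 0]],
    [[0, -0.18, 1.82], [0, 0, 0]],
    [[0, -0.18, 1.85], [0, 0, 0]],
    [[0, -0.18, 1.85], [0, 0, 0]],
  ],
)

```text
time_s: 9.95
tcp_pos: [0.5752, 0.1727, 0.2346]
eef_rot: [[0.984, -0.001, 0.178], [-0.178, -0.001, 0.984], [-0.001, -1.0, -0.001]]
contact_force: [-3.7, 0.6, -0.9]
grip_width: 0.0182
```

Call:
step_arm(
  series=[
    [[0, 0.01, 0.08], [0, 0, 0]],
    [[0, 0.03, 0.16], [0, 0, 0]],
    [[0, 0.04, 0.24], [0, 0, 0]],
    [[0, 0.05, 0.32], [0, 0, 0]],
    [[0, 0.07, 0.4], [0, 0, 0]],
    [[0, 0.08, 0.46], [0, 0, 0]],
    [[0, 0.1, 0.53], [0, 0, 0]],
    [[0, 0.12, 0.6], [0, 0, 0]],
    [[0, 0.14, 0.67], [0, 0, 0]],
    [[0, 0.15, 0.73], [0, 0, 0]],
    [[0, 0.16, 0.77], [0, 0, 0]],
    [[0, 0.16, 0.77], [0, 0, 0]],
  ],
)

```text
time_s: 11.15
tcp_pos: [0.5821, 0.2108, 0.2267]
eef_rot: [[0.984, -0.0, 0.178], [-0.178, -0.0, 0.984], [-0.0, -1.0, -0.0]]
contact_force: [-5.6, 1.0, -2.9]
grip_width: 0.0186
```

Call:
step_arm(
  series=[
    [[0, 0.01, 0.03], [0, 0, 0]],
    [[0, 0.02, 0.06], [0, 0, 0]],
    [[0, 0.03, 0.09], [0, 0, 0]],
    [[0, 0.035, 0.12], [0, 0, 0]],
    [[0, 0.04, 0.14], [0, 0, 0]],
    [[0, 0.04, 0.14], [0, 0, 0]],
  ],
)

```text
time_s: 11.75
tcp_pos: [0.5832, 0.2172, 0.2247]
eef_rot: [[0.984, -0.001, 0.178], [-0.178, -0.0, 0.984], [-0.001, -1.0, -0.001]]
contact_force: [-4.6, -0.4, -3.7]
grip_width: 0.0183
```

Call:
step_arm(
  series=[
    [[0, 0.01, 0.02], [0, 0, 0]],
    [[0, 0.01, 0.04], [0, 0, 0]],
    [[0, 0.02, 0.06], [0, 0, 0]],
    [[0, 0.02, 0.06], [0, 0, 0]],
  ],
)

```text
time_s: 12.15
tcp_pos: [0.5834, 0.2177, 0.2244]
eef_rot: [[0.984, -0.002, 0.18], [-0.18, -0.003, 0.984], [-0.002, -1.0, -0.003]]
contact_force: [-12.3, -7.6, 5.0]
grip_width: 0.0186
```

Call:
step_arm(
  series=[
    [[-0.03, -0.01, -0.04], [0, 0, 0]],
    [[-0.03, -0.01, -0.04], [0, 0, 0]],
  ],
)

```text
time_s: 12.35
tcp_pos: [0.5832, 0.2175, 0.2247]
eef_rot: [[0.984, 0.002, 0.18], [-0.18, -0.001, 0.984], [0.002, -1.0, -0.0]]
contact_force: [1.7, -1.5, -6.3]
grip_width: 0.0183
```

Call:
step_arm(
  series=[
    [[0, 0, 0], [0, 0, 0]],
    [[0, 0, 0], [0, 0, 0]],
    [[0, 0, 0], [0, 0, 0]],
    [[0, 0, 0], [0, 0, 0]],
    [[0, 0, 0], [0, 0, 0]],
  ],
  gripper=0.95,
)

```text
time_s: 12.85
tcp_pos: [0.5823, 0.219, 0.2247]
eef_rot: [[0.984, 0.0, 0.178], [-0.178, 0.0, 0.984], [0.0, -1.0, 0.0]]
contact_force: [-0.5, 0.6, 0.7]
grip_width: 0.0506
```

Call:
step_arm(
  series=[
    [[0, -0.2, 0], [0, 0, 0]],
    [[0, -0.5, 0], [0, 0, 0]],
    [[0, -0.8, 0], [0, 0, 0]],
    [[0, -1.1, 0], [0, 0, 0]],
    [[0, -1.2, -0.3], [0, 0, 0]],
    [[0, -1.2, -0.9], [0, 0, 0]],
    [[0, -1.2, -1.7], [0, 0, 0]],
    [[0, -1.2, -2.4], [0, 0, 0]],
    [[0, -1.2, -2.8], [0, 0, 0]],
    [[0, -1.2, -3.0], [0, 0, 0]],
    [[0, -1.2, -3.0], [0, 0, 0]],
  ],
)

```text
time_s: 13.95
tcp_pos: [0.5555, 0.0704, 0.2849]
eef_rot: [[0.984, 0.0, 0.18], [-0.18, 0.001, 0.984], [0.0, -1.0, 0.001]]
contact_force: [0.8, 0.1, 0.1]
grip_width: 0.0826
```

Run:
```python
from h import *
s=st()
c=ctrl.capture("side");t=ctrl.capture("top")
a=cv2.resize(c["frame"][60:220,250:400],None,fx=2.6,fy=2.6,interpolation=cv2.INTER_CUBIC)
b=cv2.resize(t["frame"][105:265,170:320],None,fx=2.6,fy=2.6,interpolation=cv2.INTER_CUBIC)
cv2.imwrite("pics/d3.png",np.hstack([a,b])[:,:,::-1])
for n in ["dish","dish_handle_tip","stone_ball_center","cube_dish","case","cover_knob"]:
    r=[ctrl.tip_of(n,x)[:1] for x in(t,c)]
    print(n,[[(np.round(x["centre"],1),round(x["score"],2)) for x in q] for q in r])
    if r[0] and r[1]: print("   tri",tri(ray(t,r[0][0]["centre"]),ray(c,r[1][0]["centre"])))
print("pred",Wc((13,56,32)),Wc((-76,56,43)),Wc((13,56,62)))
```

```text
t 13.95 p [0.5555 0.0704 0.2849] yaw -10.35 down [ 0.0005  0.0006 -1.    ] q [-45.5   7.3  37.7  92.8  -4.6  81.4 -17.7] F [0.8 0.1 0.1] w 0.0826
dish [[(array([201.6, 250.5]), 0.78)], [(array([185. , 303.4]), 0.49)]]
   tri [0.4987 0.0756 0.0298]
dish_handle_tip [[(array([207.1, 278.5]), 0.93)], [(array([200. , 303.4]), 0.51)]]
   tri [ 0.4831 -0.0069  0.028 ]
stone_ball_center [[(array([198.4, 250.7]), 0.57)], [(array([177.7, 302.6]), 0.52)]]
   tri [0.5009 0.0704 0.0588]
cube_dish [[(array([164.2, 257.7]), 0.71)], [(array([183.5, 341.6]), 0.7)]]
   tri [0.6124 0.0541 0.0336]
case [[(array([184.1, 255.5]), 0.78)], [(array([192.9, 321.7]), 0.64)]]
   tri [ 0.5547  0.0663 -0.0005]
cover_knob [[], [(array([101. , 317.4]), 0.7)]]
pred [0.5019 0.0782 0.032 ] [ 0.4859 -0.0093  0.043 ] [0.5019 0.0782 0.062 ]
```

View pics/d3.png

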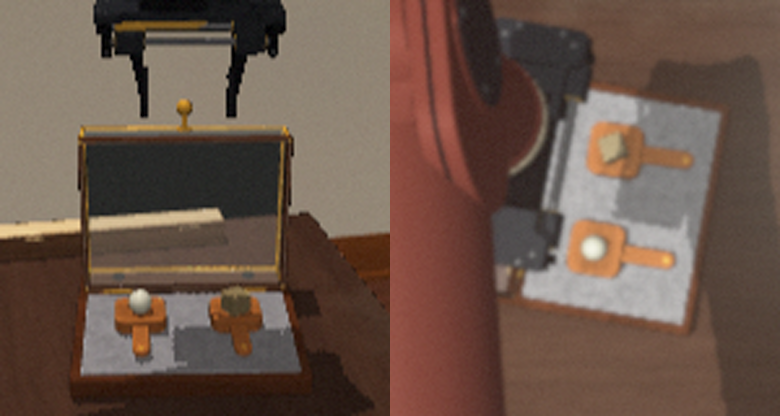

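Run:
```python
from h import *
t=ctrl.capture("top")
r=ctrl.regions_of("dish",t)
for q in r[:1]:
    m=q["pixels"].astype(np.uint8);print(q["score"],q["rect"],m.sum())
f=t["frame"].astype(int);sub=np.zeros(f.shape[:2],np.uint8)
o=((f[...,0]-f[...,2])>70)&(f[...,0]>130);sub[182:222,232:290]=o[182:222,232:290]
# block: columns left of handle ; erode handle away
op=cv2.morphologyEx(sub,cv2.MORPH_CLOSE,np.ones((9,9)));op=cv2.morphologyEx(op,cv2.MORPH_OPEN,np.ones((14,14)))
p=np.argwhere(op)[:,::-1].astype(np.float32);rr=cv2.minAreaRect(p);print("block",rr,atz(t,rr[0][::-1],.047))
h=sub&~cv2.dilate(op,np.ones((3,3)));n,l,stt,cen=cv2.connectedComponentsWithStats(h);i=1+np.argmax(stt[1:,4]);print("handle",stt[i],cen[i])
P=np.argwhere(l==i);w=np.array([atz(t,a,.046)[:2] for a in P.astype(float)]);b=atz(t,rr[0][::-1],.046)[:2]
v=w.mean(0)-b;print("dir",np.degrees(np.arctan2(v[1],v[0])),"tip",(w-b)@(v/np.linalg.norm(v)).max() if 0 else ((w-b)@(v/np.linalg.norm(v))).max())
b2=atz(t,(200.4,249.6),.052);e=atz(t,(205.4,280.4),.047);print("manual",b2,e,np.degrees(np.arctan2(*(e-b2)[1::-1])))
```

```text
0.68 [258.5, 199.9, 38.4, 24.3] 490
block ((250.5, 201.0), (18.0, 19.0), 90.0) [0.4981 0.0726 0.047 ]
handle [262 200  17   8 104] [269.7885 203.6538]
dir -98.06152093487174 tip 0.08117027471328139
manual [0.4995 0.0743 0.052 ] [ 0.485  -0.0141  0.047 ] -99.3040756150804
```

Run:
```python
from h import *
s=st()
for z in(.10,.037): print(rel(s["tcp_pos"],s["eef_rot"],(.5005,.0762,z),Rdown(-10)))
```

```text
t 14.75 p [0.5555 0.0711 0.2846] yaw -10.27 down [ 0. -0. -1.] q [-45.5   7.4  37.6  92.8  -4.5  81.4 -17.7] F [-0.5  0.2  0.2] w 0.0826
(array([-1.1 ,  3.69, -0.1 ]), array([ 0.  , -0.03,  0.  ]))
(array([-1.1 ,  4.95, -0.1 ]), array([ 0.  , -0.03,  0.  ]))
```

Call:
step_arm(
  series=[
    [[-0.3, 0.2, -0.03], [0, 0, 0]],
    [[-0.7, 0.7, -0.07], [0, -0.03, 0]],
    [[-1.0, 1.4, -0.1], [0, -0.03, 0]],
    [[-1.1, 2.1, -0.1], [0, -0.03, 0]],
    [[-1.1, 2.7, -0.1], [0, -0.03, 0]],
    [[-1.1, 3.3, -0.1], [0, -0.03, 0]],
    [[-1.1, 3.8, -0.1], [0, -0.03, 0]],
    [[-1.1, 4.2, -0.1], [0, -0.03, 0]],
    [[-1.1, 4.5, -0.1], [0, -0.03, 0]],
    [[-1.1, 4.75, -0.1], [0, -0.03, 0]],
    [[-1.1, 4.9, -0.1], [0, -0.03, 0]],
    [[-1.1, 4.9, -0.1], [0, -0.03, 0]],
  ],
  gripper=0.97,
)

```text
time_s: 15.95
tcp_pos: [0.5, 0.0759, 0.0389]
eef_rot: [[0.985, -0.001, 0.174], [-0.174, -0.001, 0.985], [-0.001, -1.0, -0.001]]
contact_force: [-0.3, -0.0, 0.3]
grip_width: 0.0846
```

Run:
```python
from h import *
s=st()
c=ctrl.capture("side")
a=cv2.resize(c["frame"][110:225,265:385],None,fx=5,fy=5,interpolation=cv2.INTER_CUBIC)
cv2.imwrite("pics/d4.png",a[:,:,::-1])
```

```text
t 15.95 p [0.5    0.0759 0.0389] yaw -10.03 down [-0.0011 -0.0006 -1.    ] q [-44.7  14.6  34.9 116.6 -10.5  51.9 -14.1] F [-0.3 -0.   0.3] w 0.0846
```

View pics/d4.png

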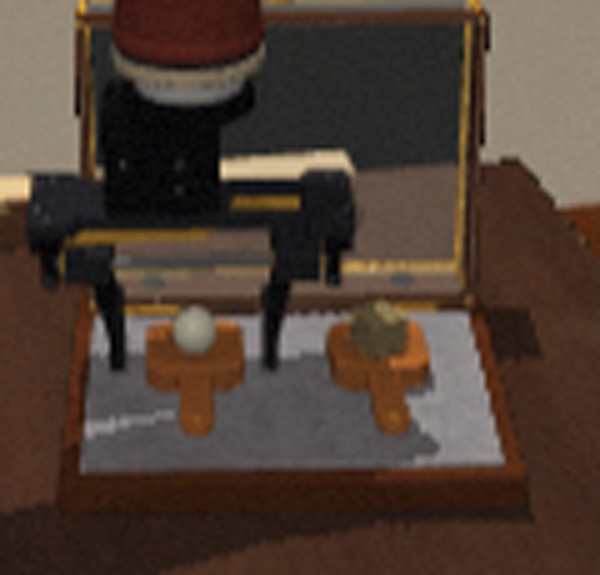

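Call:
step_arm(
  series=[
    [[0.01, 0.02, 0], [0, 0, 0]],
    [[0.02, 0.05, 0], [0, 0, 0]],
    [[0.02, 0.05, 0], [0, 0, 0]],
    [[0.02, 0.05, 0], [0, 0, 0]],
    [[0.02, 0.05, 0], [0, 0, 0]],
  ],
  gripper=0.75,
  force=5,
)

```text
time_s: 16.5
tcp_pos: [0.5016, 0.0759, 0.0372]
eef_rot: [[0.985, 0.0, 0.174], [-0.174, 0.0, 0.985], [0.0, -1.0, 0.0]]
contact_force: [-0.2, -0.3, 0.3]
grip_width: 0.0656
```

Call:
step_arm(
  series=[
    [[0, 0, 0], [0, 0, 0]],
    [[0, 0, 0], [0, 0, 0]],
    [[0, 0, 0], [0, 0, 0]],
  ],
  gripper=0.72,
)

```text
time_s: 16.8
tcp_pos: [0.5014, 0.0759, 0.0371]
eef_rot: [[0.985, -0.0, 0.174], [-0.174, -0.0, 0.985], [-0.0, -1.0, -0.0]]
contact_force: [0.3, -0.2, -1.1]
grip_width: 0.0627
```

Call:
step_arm(
  series=[
    [[0, 0, 0], [0, 0, 0]],
    [[0, 0, 0], [0, 0, 0]],
    [[0, 0, 0], [0, 0, 0]],
  ],
  gripper=0.7,
)

```text
time_s: 17.1
tcp_pos: [0.5013, 0.0759, 0.037]
eef_rot: [[0.985, -0.0, 0.174], [-0.174, 0.0, 0.985], [-0.0, -1.0, -0.0]]
contact_force: [-1.1, 0.1, 0.7]
grip_width: 0.061
```

Call:
step_arm(
  series=[
    [[0, 0, 0], [0, 0, 0]],
    [[0, 0, 0], [0, 0, 0]],
    [[0, 0, 0], [0, 0, 0]],
  ],
  gripper=0.68,
)

```text
time_s: 17.4
tcp_pos: [0.5015, 0.0759, 0.0371]
eef_rot: [[0.985, -0.0, 0.174], [-0.174, -0.0, 0.985], [-0.0, -1.0, -0.0]]
contact_force: [-0.5, 0.7, -0.4]
grip_width: 0.06
```

Call:
step_arm(
  series=[
    [[0, 0, 0], [0, 0, 0]],
    [[0, 0, 0], [0, 0, 0]],
    [[0, 0, 0], [0, 0, 0]],
    [[0, 0, 0], [0, 0, 0]],
  ],
  gripper=0.6,
  force=20,
)

```text
time_s: 17.8
tcp_pos: [0.5015, 0.0758, 0.037]
eef_rot: [[0.985, 0.0, 0.174], [-0.174, -0.0, 0.985], [0.0, -1.0, -0.0]]
contact_force: [-0.6, 0.0, -0.1]
grip_width: 0.0595
```

Call:
step_arm(
  series=[
    [[0, -0.01, 0], [0, 0, 0]],
    [[0, -0.05, 0], [0, 0, 0]],
    [[0, -0.15, 0], [0, 0, 0]],
    [[0, -0.3, 0], [0, 0, 0]],
    [[0, -0.5, 0], [0, 0, 0]],
    [[0, -0.7, 0], [0, 0, 0]],
    [[0, -0.9, 0], [0, 0, 0]],
    [[0, -1.1, 0], [0, 0, 0]],
    [[0, -1.25, 0], [0, 0, 0]],
    [[0, -1.35, 0], [0, 0, 0]],
    [[0, -1.39, 0], [0, 0, 0]],
    [[0, -1.4, 0], [0, 0, 0]],
  ],
)

```text
time_s: 19.0
tcp_pos: [0.5014, 0.0759, 0.1071]
eef_rot: [[0.985, -0.0, 0.174], [-0.174, 0.0, 0.985], [-0.0, -1.0, 0.0]]
contact_force: [-0.1, -0.3, -0.9]
grip_width: 0.0595
```

Call:
step_arm(
  series=[
    [[0, -0.01, 0], [0, 0, 0]],
    [[0, -0.05, 0], [0, 0, 0]],
    [[0, -0.15, 0], [0, 0, 0]],
    [[0, -0.3, 0], [0, 0, 0]],
    [[0, -0.5, 0], [0, 0, 0]],
    [[0, -0.7, 0], [0, 0, 0]],
    [[0, -0.9, 0], [0, 0, 0]],
    [[0, -1.05, 0], [0, 0, 0]],
    [[0, -1.2, 0], [0, 0, 0]],
    [[0, -1.3, 0], [0, 0, 0]],
    [[0, -1.35, 0], [0, 0, 0]],
    [[0, -1.36, 0], [0, 0, 0]],
  ],
)

```text
time_s: 20.2
tcp_pos: [0.5015, 0.0759, 0.1752]
eef_rot: [[0.985, 0.0, 0.174], [-0.174, 0.0, 0.985], [0.0, -1.0, 0.0]]
contact_force: [1.0, 1.2, -0.7]
grip_width: 0.0598
```

Run:
```python
from h import *
s=st()
c=ctrl.capture("side");t=ctrl.capture("top")
a=cv2.resize(c["frame"][80:240,250:400],None,fx=2.6,fy=2.6,interpolation=cv2.INTER_CUBIC)
b=cv2.resize(t["frame"][105:265,170:320],None,fx=2.6,fy=2.6,interpolation=cv2.INTER_CUBIC)
cv2.imwrite("pics/d5.png",np.hstack([a,b])[:,:,::-1])
# book yaw: polygon edges from mask
r=ctrl.regions_of("open_book",t)[0];m=r["pixels"].astype(np.uint8);print(r["score"],r["rect"])
cs,_=cv2.findContours(m,cv2.RETR_EXTERNAL,cv2.CHAIN_APPROX_NONE);k=max(cs,key=cv2.contourArea)[:,0,:].astype(float)
w=np.array([atz(t,(y,x),.02)[:2] for x,y in k])
for name,sel in (("near",(w[:,0]<.51)),("far",w[:,0]>.735),("caseside",w[:,1]>-.178),("other",w[:,1]<-.545)):
    q=w[sel]
    if len(q)>10:
        vx,vy,x0,y0=cv2.fitLine(q.astype(np.float32),cv2.DIST_HUBER,0,1e-4,1e-4).ravel();print(name,len(q),np.degrees(np.arctan2(vy,vx)),x0,y0)
save(t,"t5")
for n in ("page","open_book"):
    rr=[ctrl.tip_of(n,x)[:1] for x in(t,c)];print(n,tri(ray(t,rr[0][0]["centre"]),ray(c,rr[1][0]["centre"])) if rr[0] and rr[1] else rr)
print(cv2.minAreaRect(np.argwhere(m)[:,::-1].astype(np.float32)))
```

```text
t 20.2 p [0.5015 0.0759 0.1752] yaw -10.02 down [ 0.0001  0.0001 -1.    ] q [-48.    3.9  36.3 108.7  -2.5  68.2 -20.9] F [ 1.   1.2 -0.7] w 0.0598
0.56 [397.6, 160.6, 134.1, 93.3]
near 122 85.68575 0.4982891 -0.33456755
far 125 86.260185 0.74815476 -0.35839078
caseside 86 -4.39418 0.6597238 -0.16850539
other 65 -4.998442 0.6526778 -0.5544493
page [ 0.633  -0.2603  0.0202]
open_book [ 0.6288 -0.3635 -0.0005]
((396.8550109863281, 160.19158935546875), (130.2585906982422, 84.09143829345703), 4.0141754150390625)
```

View pics/d5.png

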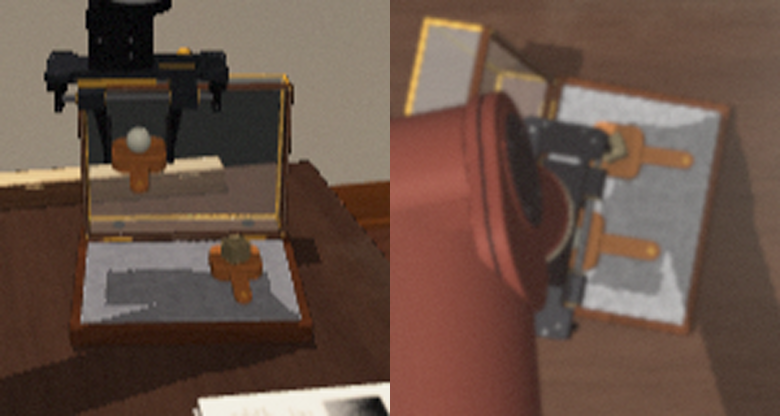

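Run:
```python
from h import *
import json
mj=lambda u:(lambda u:10*u**3-15*u**4+6*u**5)(np.clip(u,0,1))
A=np.array([.5015,.0759,.1752]);B=np.array([.632,-.262,.1755])
pose=lambda k:(A+(B-A)*mj(k/56),Rdown(-10.02+95.65*mj((k-12)/48)))
for c in range(5):
    p,R=pose(12*c);rows=[]
    for k in range(12*c+1,12*c+13):
        P,Q=pose(k);a=(R.T@(P-p)/.05).round(3)+0.;b=(Ro.from_matrix(R.T@Q).as_rotvec(degrees=True)/8).round(2)+0.
        rows.append([a.tolist(),b.tolist()])
    print(json.dumps(rows))
```

```text
[[[0.0, 0.0, 0.0], [0.0, 0.0, 0.0]], [[0.002, 0.0, -0.003], [0.0, 0.0, 0.0]], [[0.005, 0.0, -0.009], [0.0, 0.0, 0.0]], [[0.012, 0.0, -0.02], [0.0, 0.0, 0.0]], [[0.023, 0.0, -0.038], [0.0, 0.0, 0.0]], [[0.039, 0.0, -0.065], [0.0, 0.0, 0.0]], [[0.06, 0.0, -0.1], [0.0, 0.0, 0.0]], [[0.087, 0.0, -0.144], [0.0, 0.0, 0.0]], [[0.12, 0.0, -0.199], [0.0, 0.0, 0.0]], [[0.16, 0.0, -0.265], [0.0, 0.0, 0.0]], [[0.207, 0.0, -0.342], [0.0, 0.0, 0.0]], [[0.26, 0.0, -0.431], [0.0, 0.0, 0.0]]]
[[[0.06, 0.0, -0.1], [0.0, 0.0, 0.0]], [[0.127, 0.0, -0.211], [0.0, -0.01, 0.0]], [[0.201, 0.0, -0.333], [0.0, -0.03, 0.0]], [[0.282, 0.0, -0.466], [0.0, -0.06, 0.0]], [[0.368, -0.001, -0.61], [0.0, -0.11, 0.0]], [[0.461, -0.001, -0.763], [0.0, -0.19, 0.0]], [[0.559, -0.001, -0.926], [0.0, -0.29, 0.0]], [[0.663, -0.001, -1.097], [0.0, -0.42, 0.0]], [[0.771, -0.001, -1.276], [0.0, -0.58, 0.0]], [[0.883, -0.001, -1.461], [0.0, -0.77, 0.0]], [[0.999, -0.002, -1.653], [0.0, -0.99, 0.0]], [[1.118, -0.002, -1.85], [0.0, -1.24, 0.0]]]
[[[0.085, 0.0, -0.219], [0.0, -0.28, 0.0]], [[0.172, 0.0, -0.441], [0.0, -0.58, 0.0]]
[... 844 characters left out ...]
1, -1.326], [0.0, -3.83, 0.0]], [[-0.424, -0.001, -1.413], [0.0, -4.16, 0.0]], [[-0.446, -0.001, -1.487], [0.0, -4.46, 0.0]], [[-0.464, -0.001, -1.548], [0.0, -4.74, 0.0]]]
[[[-0.043, 0.0, -0.03], [0.0, -0.25, 0.0]], [[-0.076, 0.0, -0.054], [0.0, -0.47, 0.0]], [[-0.101, 0.0, -0.072], [0.0, -0.65, 0.0]], [[-0.118, 0.0, -0.084], [0.0, -0.81, 0.0]], [[-0.129, 0.0, -0.092], [0.0, -0.94, 0.0]], [[-0.135, 0.0, -0.096], [0.0, -1.05, 0.0]], [[-0.137, 0.0, -0.097], [0.0, -1.12, 0.0]], [[-0.137, 0.0, -0.098], [0.0, -1.18, 0.0]], [[-0.137, 0.0, -0.098], [0.0, -1.21, 0.0]], [[-0.137, 0.0, -0.098], [0.0, -1.23, 0.0]], [[-0.137, 0.0, -0.098], [0.0, -1.24, 0.0]], [[-0.137, 0.0, -0.098], [0.0, -1.24, 0.0]]]
```

Call:
step_arm(
  series=[
    [[0.002, 0, -0.003], [0, 0, 0]],
    [[0.005, 0, -0.009], [0, 0, 0]],
    [[0.012, 0, -0.02], [0, 0, 0]],
    [[0.023, 0, -0.038], [0, 0, 0]],
    [[0.039, 0, -0.065], [0, 0, 0]],
    [[0.06, 0, -0.1], [0, 0, 0]],
    [[0.087, 0, -0.144], [0, 0, 0]],
    [[0.12, 0, -0.2], [0, 0, 0]],
    [[0.16, 0, -0.265], [0, 0, 0]],
    [[0.207, 0, -0.342], [0, 0, 0]],
    [[0.26, 0, -0.43], [0, 0, 0]],
  ],
)

```text
time_s: 21.65
tcp_pos: [0.5107, 0.052, 0.175]
eef_rot: [[0.985, 0.0, 0.174], [-0.174, -0.0, 0.985], [0.0, -1.0, -0.0]]
contact_force: [1.1, 1.3, -0.3]
grip_width: 0.0596
```

Call:
step_arm(
  series=[
    [[0.06, 0, -0.1], [0, 0, 0]],
    [[0.127, 0, -0.21], [0, -0.01, 0]],
    [[0.2, 0, -0.333], [0, -0.03, 0]],
    [[0.282, 0, -0.466], [0, -0.06, 0]],
    [[0.368, 0, -0.61], [0, -0.11, 0]],
    [[0.46, 0, -0.763], [0, -0.19, 0]],
    [[0.56, 0, -0.926], [0, -0.29, 0]],
    [[0.663, 0, -1.097], [0, -0.42, 0]],
    [[0.77, 0, -1.276], [0, -0.58, 0]],
    [[0.883, 0, -1.46], [0, -0.77, 0]],
    [[1.0, 0, -1.653], [0, -0.99, 0]],
    [[1.118, 0, -1.85], [0, -1.24, 0]],
  ],
)

```text
time_s: 22.85
tcp_pos: [0.5497, -0.0493, 0.175]
eef_rot: [[1.0, -0.0, 0.0], [-0.0, -0.0, 1.0], [-0.0, -1.0, -0.0]]
contact_force: [-0.4, 0.4, -0.7]
grip_width: 0.06
```

Call:
step_arm(
  series=[
    [[0.085, 0, -0.22], [0, -0.28, 0]],
    [[0.172, 0, -0.44], [0, -0.58, 0]],
    [[0.26, 0, -0.666], [0, -0.91, 0]],
    [[0.347, 0, -0.892], [0, -1.27, 0]],
    [[0.434, 0, -1.118], [0, -1.65, 0]],
    [[0.522, 0, -1.343], [0, -2.05, 0]],
    [[0.608, 0, -1.565], [0, -2.47, 0]],
    [[0.693, 0, -1.784], [0, -2.91, 0]],
    [[0.777, 0, -2.0], [0, -3.35, 0]],
    [[0.858, 0, -2.208], [0, -3.81, 0]],
    [[0.937, 0, -2.41], [0, -4.27, 0]],
    [[1.012, 0, -2.605], [0, -4.74, 0]],
  ],
)

```text
time_s: 24.05
tcp_pos: [0.5999, -0.1797, 0.1748]
eef_rot: [[0.788, -0.0, -0.615], [0.615, -0.0, 0.788], [-0.0, -1.0, 0.0]]
contact_force: [-0.4, -0.2, -1.0]
grip_width: 0.0602
```

Call:
step_arm(
  series=[
    [[-0.057, 0, -0.19], [0, -0.47, 0]],
    [[-0.112, 0, -0.373], [0, -0.93, 0]],
    [[-0.163, 0, -0.545], [0, -1.39, 0]],
    [[-0.211, 0, -0.705], [0, -1.83, 0]],
    [[-0.256, 0, -0.854], [0, -2.27, 0]],
    [[-0.297, 0, -0.99], [0, -2.69, 0]],
    [[-0.334, 0, -1.116], [0, -3.09, 0]],
    [[-0.368, 0, -1.227], [0, -3.47, 0]],
    [[-0.398, 0, -1.326], [0, -3.83, 0]],
    [[-0.424, 0, -1.413], [0, -4.16, 0]],
    [[-0.446, 0, -1.487], [0, -4.46, 0]],
    [[-0.464, 0, -1.548], [0, -4.74, 0]],
  ],
)

```text
time_s: 25.25
tcp_pos: [0.6289, -0.2549, 0.1747]
eef_rot: [[0.245, -0.0, -0.97], [0.97, -0.0, 0.245], [-0.0, -1.0, 0.0]]
contact_force: [-0.7, -0.1, -0.4]
grip_width: 0.0598
```

Call:
step_arm(
  series=[
    [[-0.043, 0, -0.03], [0, -0.25, 0]],
    [[-0.076, 0, -0.054], [0, -0.47, 0]],
    [[-0.1, 0, -0.072], [0, -0.65, 0]],
    [[-0.118, 0, -0.084], [0, -0.81, 0]],
    [[-0.129, 0, -0.092], [0, -0.94, 0]],
    [[-0.135, 0, -0.096], [0, -1.05, 0]],
    [[-0.137, 0, -0.097], [0, -1.12, 0]],
    [[-0.137, 0, -0.098], [0, -1.18, 0]],
    [[-0.137, 0, -0.098], [0, -1.21, 0]],
    [[-0.137, 0, -0.098], [0, -1.23, 0]],
    [[-0.137, 0, -0.098], [0, -1.24, 0]],
    [[-0.137, 0, -0.098], [0, -1.24, 0]],
  ],
)

```text
time_s: 26.45
tcp_pos: [0.632, -0.262, 0.1751]
eef_rot: [[0.076, 0.0, -0.997], [0.997, -0.0, 0.076], [-0.0, -1.0, -0.0]]
contact_force: [-0.2, 0.0, -1.3]
grip_width: 0.0596
```

Run:
```python
from h import *
s=st()
c=ctrl.capture("side");t=ctrl.capture("top")
a=cv2.resize(c["frame"][80:380,250:550],None,fx=1.3,fy=1.3,interpolation=cv2.INTER_CUBIC)
b=cv2.resize(t["frame"][85:265,200:380],None,fx=390/180,fy=390/180,interpolation=cv2.INTER_CUBIC)
cv2.imwrite("pics/d6.png",np.hstack([a,b])[:,:,::-1])
for n in ["dish","dish_handle_tip","stone_ball_center","page"]:
    r=[ctrl.tip_of(n,x)[:1] for x in(t,c)]
    print(n,[[(np.round(x["centre"],1),round(x["score"],2)) for x in q] for q in r])
    if r[0] and r[1]: print("   tri",tri(ray(t,r[0][0]["centre"]),ray(c,r[1][0]["centre"])))
```

```text
t 26.45 p [ 0.632  -0.262   0.1751] yaw 85.65 down [ 0.     -0.0001 -1.    ] q [ -2.   26.4  29.   83.3 -13.   73.6 113.8] F [-0.2  0.  -1.3] w 0.0596
dish [[], [(array([198.3, 384.9]), 0.76)]]
dish_handle_tip [[], [(array([196.2, 427.9]), 0.92)]]
stone_ball_center [[], [(array([187.1, 386.8]), 0.6)]]
page [[], [(array([249.3, 381.8]), 0.75)]]
```

View pics/d6.png

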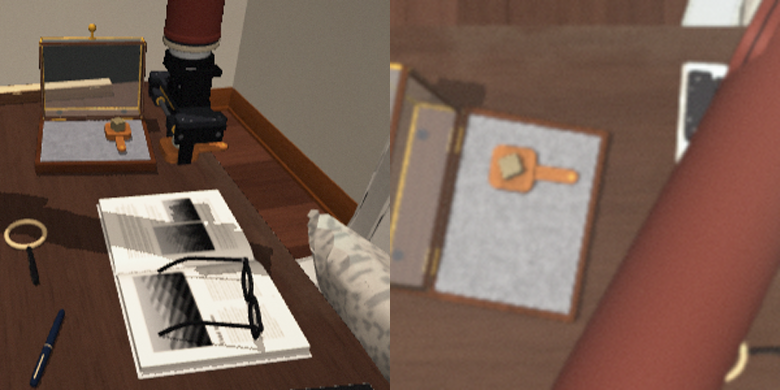

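Call:
step_arm(
  series=[
    [[0, 0, 0], [0, 0, 0]],
    [[0, 0, 0], [0, 0, 0]],
    [[0, 0, 0], [0, 0, 0]],
    [[0, 0, 0], [0, 0, 0]],
    [[0, 0, 0], [0, 0, 0]],
    [[0, 0, 0], [0, 0, 0]],
    [[0, 0, 0], [0, 0, 0]],
    [[0, 0, 0], [0, 0, 0]],
    [[0, 0, 0], [0, 0, 0]],
    [[0, 0, 0], [0, 0, 0]],
    [[0, 0, 0], [0, 0, 0]],
    [[0, 0, 0], [0, 0, 0]],
  ],
)

```text
time_s: 28.15
tcp_pos: [0.632, -0.2619, 0.175]
eef_rot: [[0.076, -0.0, -0.997], [0.997, -0.0, 0.076], [-0.0, -1.0, 0.0]]
contact_force: [-0.5, -0.7, -1.2]
grip_width: 0.0602
```

Run:
```python
from h import *
s=st()
c=ctrl.capture("side")
a=cv2.resize(c["frame"][150:230,350:450],None,fx=6,fy=6,interpolation=cv2.INTER_CUBIC)
cv2.imwrite("pics/d7.png",a[:,:,::-1])
r={n:ctrl.tip_of(n,c) for n in("dish","dish_handle_tip","stone_ball_center")}
T=np.linalg.inv(c["extrinsics"])
def proj(X): p=c["camera_matrix"]@(T[:3,:3]@X+T[:3,3]);return p[1]/p[2],p[0]/p[2]
D=s["tcp_pos"]+[0,0,-.005];h=np.radians(-4.35);u=np.array([np.cos(h),np.sin(h),0])
for n,X in (("dish",D),("dish_handle_tip",D+u*.089+[0,0,.011]),("stone_ball_center",D+[0,0,.03])):
    print(n,"pred",np.round(proj(X),1),"seen",[(np.round(x["centre"],1),round(x["score"],2)) for x in r[n][:1]])
```

```text
t 28.15 p [ 0.632  -0.2619  0.175 ] yaw 85.65 down [-0.0001 -0.     -1.    ] q [ -2.   26.4  29.   83.3 -13.   73.7 113.8] F [-0.5 -0.7 -1.2] w 0.0602
dish pred [199.5 386.2] seen [(array([200. , 384.7]), 0.7)]
dish_handle_tip pred [192.7 424.8] seen [(array([193.6, 423.5]), 0.57)]
stone_ball_center pred [188.  387.5] seen [(array([349.2, 286.6]), 0.75)]
```

View pics/d7.png

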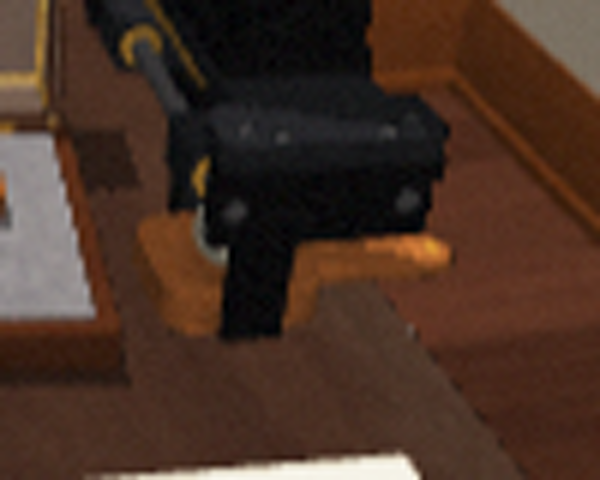

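```bash
python3 -c "
from h import *
print(ctrl.sign_off());st()"
```

```text
the job is handed in; nothing more can be done
None
the job is handed in; nothing more can be done
```

The stone ball is held out to the reader: its dish is about 15 cm above the middle of the page next to the case, with the handle pointing across the desk. I handed the job in at about 28 s of the allowed 70 s.

- **Cover:** I swung it by its knob to the stop and eased it on, reaching about 12 N sideways and 8 N in the opening direction at the wrist. I let go there, and it still stood open in the later pictures.
- **Dish:** I gripped it by its plain sides, lifted it straight up, carried it slowly and turned it about 96° so it is square with the book.

**Last checks:**
- **Tool pose:** the tool was steady and vertical at (0.632, −0.262, 0.175) m, which puts the dish's underside at about 0.17 m. The grip width was 60 mm.
- **Dish position:** the side camera saw the dish and the handle tip within about 2 pixels of where they should be.
- **Left in place:** in the pictures I took, the cube dish, the magnifier and the pen looked unmoved. I did not measure them.

**Checks that failed:**
- **Top view:** the arm blocked the top camera at the end, so it could not confirm the dish's position.
- **Ball centring:** a finger hid most of the ball in the side view, and the detector pointed somewhere else entirely. Only the ball's left rim was visible; it was within about a pixel of where a centred ball would show.

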